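# Hang the rinse cups on the drain rack

## Robot

A 6-joint arm with a two-finger parallel gripper is mounted at the origin on the work surface. World frame = base frame: x ahead of the robot, y to its left, z up, the work surface at z = 0. Lengths are in m, angles in rad, forces in N, time in s.
With the tool pointing down it reaches from about 0.375 to 0.9 m from the base axis. Payload 3.1 kg.
Tool frame: the origin (TCP) lies midway between the tips of the shut fingers; the grasp point (between the pads) lies 19 mm behind it; z points along the fingers, y is the line along which they close (so a half turn about z gives the same grasp; the last joint's range is limited). The gripper opens to 87 mm and grips with 3 to 60 N. Pads are 19 mm wide; open, the fingers measure 117 mm over their backs; the gripper's body (75 mm by 190 mm) begins 51 mm behind the grasp point.
Start: joints at [0.926, 0.527, 1.433, -0, 1.181, -0.178], TCP at [0.281, 0.558, 0.2] pointing down, gripper open.
Joint ranges: [-3.08, 3.08], [-0.75, 2.2], [0.22, 2.44], [-1.43, 4.57], [0, 2.65], [-2.85, 2.85]. Speed limits (rad/s): [2.79, 2.79, 3.14, 3.14, 3.14, 3.14].

## Interface

Orientations are given as a unit quaternion [w, x, y, z].
In Python, from station import telemetry, imaging, ticket gives the robot as it stands.
- The arm moves only by the tool send_rows, never from a script. Its argument "targets" is a list of rows, each an object of numbers: "dx", "dy", "dz": the shift along the tool's x, y, z in mm; "ax", "ay", "az": the turn, a rotation vector about the tool's x, y, z in degrees; "hand": the finger opening in mm, from 0 to 87. In form: [{"dx": .., "dy": .., "dz": .., "ax": .., "ay": .., "az": .., "hand": ..}, ...]. A call has exactly 8 rows; each row is the pose to reach, as a shift and turn from the pose commanded when the call began, along the tool's axes at that moment; what a row does not reach only later rows make up. A row lasts 1/10 s, in which the tool goes at most 50 mm and 8.59 degrees, less where a joint would pass 70% of its speed; a pose out of reach is approached as far as the arm can. A call with a gripper value outside its range is refused whole. The fingers move at their own pace and stop on an object; "newtons" is the grip in N (left out, the last holds). Time passes only in rows, so rows that repeat a pose let the fingers close, or fill a call up. It gives the time, the measured TCP pose, the force, the opening and the grip force at its end, in the units of the state.
- telemetry.sense(): the state, without advancing time (a new reading comes with each control period).
- imaging.snapshot(name): name is "side" or "top"; returns (picture, depth): 420x560x3 uint8, blue, green, red; 420x560 float32, m along the optical axis (not along the pixel's ray), 0 where there is no reading.
- imaging.camera_model(name): a dict with "fx", "fy", "cx", "cy" (pixels), "cam_to_world" (4x4, takes a point from camera to world coordinates). Camera axes: x right, y up, looking along -z (the intrinsics and any distortion apply to the point x, -y, -z); pixel columns grow to the right and rows downward; lengths in m; the calibration is good to about 2 mm. A picture is of the moment at which its call begins. camera_model takes no time and is no camera call.
- ticket.close_job(): hands the job in; it is judged then, once.
The state is a dict: "time": time; "joints": joint angles; "qvel": joint speeds; "joint_efforts": joint torques, N m; "tcp_pos": TCP position; "orientation": TCP orientation; "force": force on the tool from outside, world axes, zero at the start; "wrist_torque": the same for the moment, N m; "opening": finger opening in m; "grip_force": force on a finger pad.
Only numpy, scipy, OpenCV 4.12 (cv2) and the standard library are available. Lean on these libraries where they do the work, as an engineer would, in place of code of your own. Each camera call takes 0.05 s, during which the arm holds its last target. There are 200 camera calls.

## Task

The two rinse cups from the board-cleaning station stand mouth-down on the bench and cannot drain. Hang each one mouth-down, fully home, on its draining peg in the rack: the tall cup on the long peg and the short cup on the short peg, hanging clear of the rack's tray. Lower the cups on, do not let them drop, and leave the other things on the bench where they are.

Things in the scene. Friction and masses are not known exactly. Their poses are not given: they have to be found in the camera images.
- cup_tall: tall white plastic rinse cup, a plain round cup 120 mm high, 60 mm outside diameter (64 mm at a 5 mm high bead round the mouth), wall 4 mm, closed end 5 mm thick, no handle. It starts standing mouth-down on the bench. Origin: centre of the mouth plane; z points from the mouth to the closed end (up at the start, outer face of the closed end at z = 120 mm). Round, so its yaw means nothing. 45 to 150 g.
- cup_short: short white plastic rinse cup, a plain round cup 75 mm high, 60 mm outside diameter (64 mm at a 5 mm high bead round the mouth), wall 4 mm, closed end 5 mm thick, no handle. It starts standing mouth-down on the bench. Origin: centre of the mouth plane; z points from the mouth to the closed end (up at the start, outer face of the closed end at z = 75 mm). Round, so its yaw means nothing. 45 to 150 g.
- cup_tall_inside (a point): centre of the inside face of the tall cup's closed end, 115 mm from the mouth along the cup's axis
- cup_short_inside (a point): centre of the inside face of the short cup's closed end, 70 mm from the mouth along the cup's axis
- peg_long: long draining peg: a straight fixed grey plastic bar, 22 mm in diameter with a round end, 165 mm long. Origin: its foot, on the rack's ledge 40 mm above the bench; z vertical. It leans 30 degrees from vertical towards its own -x (tip at (-82.5, 0, 143) mm). A cup fully on rests with its closed end on the tip; let go, it swings down until its wall leans on the peg.
- peg_short: short draining peg: a straight fixed grey plastic bar, 22 mm in diameter with a round end, 100 mm long. Origin: its foot, on the rack's ledge 40 mm above the bench; z vertical. It leans 30 degrees from vertical towards its own -x (tip at (-50, 0, 86.5) mm). A cup fully on rests with its closed end on the tip; let go, it swings down until its wall leans on the peg.
- peg_long_tip (a point): the end of the long peg, on its axis, 183 mm above the bench
- peg_short_tip (a point): the end of the short peg, on its axis, 126 mm above the bench
- rack: fixed steel drip tray, 180 (x) x 330 (y) mm, floor 4 mm, rim 14 mm high, with a ledge 40 mm high and 34 mm deep along its rear (+x) side. The two pegs stand on the ledge 150 mm apart, either one on the left, and lean over the tray towards its front (-x), which faces the robot's right. Origin: centre of its underside.
- board: bystander, not to be disturbed: green circuit board, 75 x 115 x 18 mm, with two blue terminal strips. Origin: on its underside.
- driver: bystander, not to be disturbed: screwdriver lying down. Origin: on its underside.
- brush: bystander, not to be disturbed: cleaning brush lying down. Origin: on its underside.
- solvent: bystander, not to be disturbed: closed white bottle, 60 mm across, 150 mm tall. Origin: on its underside.
- meter: bystander, not to be disturbed: black hand multimeter lying flat, 150 x 75 x 42 mm. Origin: on its underside.
- spool: bystander, not to be disturbed: metal solder reel, 66 mm across, 50 mm tall. Origin: on its underside.
There are look-alikes about, which are no part of the job. What is shaped like the cup_short but orange is not meant. Leave any pink or red look-alike of the cup_tall alone.

How it is judged:
By the outcome, as a careful person would: the job done as asked, in the order asked, and still so for the second after the job is handed in, with the robot touching nothing.
It also fails if it takes over 56 s, if anything falls off the work surface, if the arm or the gripper's body presses on something with over 40 N, if the wrist force passes 120 N, or if a joint passes its speed limit or range.

## Working session

There is one attempt and no reset: what is moved stays moved. The work goes in short steps, Python scripts to look and compute and a tool call to move; the robot and the scene stay as the last step left them, time stands still between calls to the robot, and variables do not carry over. Pictures are saved under pics/ and viewed, at most 10 in all, crops included, and the job is handed in when it is done.

Besides the shell and the picture viewer there is one more tool, called after ">>>" as name([rows], argument=value, ...), one row to a line, values as JSON. send_rows: Moves the arm, as the interface text tells. Its arguments: {"type":"object","properties":{"targets":{"type":"array"},"newtons":{"type":"number"}},"required":["targets"]}

```bash
mkdir -p pics; ls; python3 - <<'E'
from station import telemetry, imaging
import cv2,numpy as np
print(telemetry.sense())
for n in("side","top"):
    p,d=imaging.snapshot(n); cv2.imwrite(f"pics/{n}0.png",p); np.savez(f"{n}0.npz",p=p,d=d)
    print(n,imaging.camera_model(n))
E
```

```text
pics
{'time': 0.0, 'joints': array([ 9.26515512e-01,  5.28425019e-01,  1.43390906e+00, -2.03788164e-05,
        1.18136362e+00, -1.78485290e-01]), 'qvel': array([ 0.0013054 , -0.0014915 , -0.00056645,  0.00155542, -0.00040707,
        0.00018169]), 'joint_efforts': array([-2.07718144e-04, -4.40035880e+01, -1.76592118e+01,  6.30984502e-02,
        5.80968847e-02, -1.47742462e-04]), 'tcp_pos': array([0.28020793, 0.55780196, 0.1992948 ]), 'orientation': array([-4.12243208e-04,  2.30794115e-01,  9.73002039e-01, -9.68475892e-04]), 'force': array([ 0.24753309,  0.74751492, -0.52473837]), 'wrist_torque': array([ 0.0293366 ,  0.05010656, -0.04336239]), 'grip_force': 0.0, 'opening': 0.0870598931296506}
side {'fx': 405.3527655555081, 'fy': 405.3527655555081, 'cx': 287.2282264751841, 'cy': 215.64387608933342, 'cam_to_world': array([[-0.99816969,  0.04097293, -0.04448021,  0.52788832],
       [-0.05889956, -0.49184412,  0.86868879,  0.88079119],
       [ 0.01371539,  0.86971868,  0.49335718,  0.61998414],
       [ 0.        ,  0.        ,  0.        ,  1.        ]])}
top {'fx': 514.7354815113439, 'fy': 514.7354815113439, 'cx': 278.2227199362769, 'cy': 210.93785968149155, 'cam_to_world': array([[ 0.00219297,  0.99515018, -0.09834279,  0.43199142],
       [-0.99997864,  0.00157681, -0.00634271,  0.02688663],
       [-0.00615688,  0.09835459,  0.99513239,  1.40492655],
       [ 0.        ,  0.        ,  0.        ,  1.        ]])}
```

View pics/top0.png

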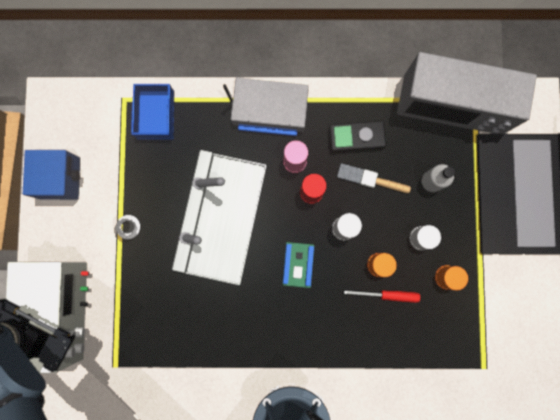

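View pics/side0.png

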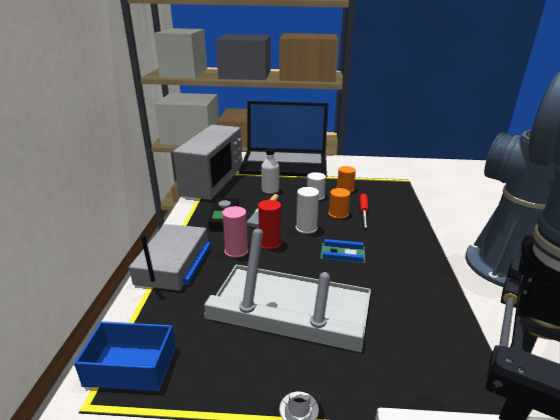

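The top view shows the white cups at (348,227) and (426,238), the rack at (220,217), and pegs with feet at (200,183) and (188,240). Look-alikes are pink (295,156), red (313,188), and orange (382,265) and (452,278). The solvent bottle is at (438,179). In the side view, the white cup at (307,210) is the tall one and (316,186) is the short one. The long peg has its tip at (257,233) and the short peg at (323,276).

```bash
cat > h.py <<'E'
import numpy as np,cv2
from station import imaging
def cloud(n,d):
    m=imaging.camera_model(n);v,u=np.mgrid[:420,:560]
    P=np.stack([(u-m['cx'])/m['fx']*d,-(v-m['cy'])/m['fy']*d,-d,np.ones_like(d)],-1)
    W=(P@np.array(m['cam_to_world']).T)[...,:3]; W[d==0]=np.nan; return W
def ray(n,u,v,z):
    m=imaging.camera_model(n);T=np.array(m['cam_to_world'])
    r=T[:3,:3]@[(u-m['cx'])/m['fx'],-(v-m['cy'])/m['fy'],-1];o=T[:3,3]
    return o+r*(z-o[2])/r[2]
def uv(n,X):
    m=imaging.camera_model(n);T=np.array(m['cam_to_world']);c=T[:3,:3].T@(np.array(X)-T[:3,3])
    return np.array([m['cx']+m['fx']*c[0]/-c[2],m['cy']-m['fy']*c[1]/-c[2]])
E
python3 - <<'E'
from h import *
for n in("top","side"):
    f=np.load(n+"0.npz");p,d=f['p'],f['d'];W=cloud(n,d);z=W[...,2]
    hsv=cv2.cvtColor(p,cv2.COLOR_BGR2HSV)
    print(n,'bench z',np.nanmedian(z))
    reg={'top':{'tall':(325,205,370,250),'short':(405,220,450,258),'pegL':(190,165,240,200),'pegS':(178,225,215,255),'rack':(165,145,270,290)},
    'side':{'tall':(290,180,325,240),'short':(303,168,330,203),'pegL':(235,222,270,312),'pegS':(305,265,335,330)}}[n]
    for k,(a,b,c,e) in reg.items():
        w=W[b:e,a:c].reshape(-1,3)
        if k in('tall','short'):
            h=.12 if k=='tall' else .075
            s=w[abs(w[:,2]-h)<.008]; 
            print(k,len(s),'top med',np.median(s,0).round(4),'minmax',s.min(0).round(4),s.max(0).round(4))
        elif k!='rack':
            s=w[w[:,2]>.055]
            for lo in np.arange(.05,.2,.02):
                q=s[(s[:,2]>lo)&(s[:,2]<=lo+.02)]
                if len(q):print(k,round(lo,2),len(q),q.mean(0).round(4),q.max(0).round(4))
        else:
            s=w[(w[:,2]>.032)&(w[:,2]<.047)]; print('ledge',len(s),cv2.minAreaRect((s[:,:2]*1000).astype(np.float32)))
            s=w[(w[:,2]>.002)&(w[:,2]<.2)]; 
            print('rack',cv2.minAreaRect((w[(w[:,2]>.0095)&(w[:,2]<.045)][:,:2]*1000).astype(np.float32)))
p=np.load("top0.npz")['p'];q=np.load("side0.npz")['p']
A=cv2.resize(p[140:300,170:470],(800,427),interpolation=cv2.INTER_CUBIC);cv2.imwrite("pics/crop.png",A)
E
```

```text
top bench z 0.0007728583552664148
tall 449 top med [ 0.5243 -0.1421  0.1201] minmax [ 0.4963 -0.1725  0.1121] [ 0.5545 -0.1139  0.1278]
short 432 top med [ 0.499  -0.3518  0.0753] minmax [ 0.4707 -0.3824  0.0672] [ 0.5278 -0.3231  0.0818]
pegL 0.05 18 [0.6401 0.2465 0.0628] [0.6506 0.2538 0.0691]
pegL 0.07 27 [0.6365 0.2364 0.0799] [0.6483 0.2459 0.09  ]
pegL 0.09 30 [0.636  0.2259 0.0987] [0.6472 0.2323 0.1094]
pegL 0.11 25 [0.6324 0.214  0.1217] [0.6426 0.2217 0.129 ]
pegL 0.13 28 [0.6316 0.2029 0.1408] [0.6427 0.2111 0.1493]
pegL 0.15 33 [0.6274 0.1917 0.1597] [0.6398 0.2008 0.1698]
pegL 0.17 74 [0.6262 0.1751 0.1795] [0.6362 0.1882 0.1887]
pegS 0.05 16 [0.4964 0.2778 0.063 ] [0.504  0.2823 0.0696]
pegS 0.07 25 [0.4944 0.2683 0.0803] [0.5031 0.2767 0.0892]
pegS 0.09 25 [0.4902 0.2575 0.0994] [0.4995 0.2655 0.1096]
pegS 0.11 71 [0.4877 0.2394 0.122 ] [0.4986 0.2545 0.1294]
pegS 0.13 5 [0.4882 0.2359 0.1316] [0.4951 0.2408 0.1331]
ledge 1396 ((570.0738525390625, 264.8265075683594), (35.948062896728516, 329.623046875), 77.85848999023438)
rack ((574.4561767578125, 205.1472625732422), 
[... 255 characters left out ...]
-0.3854  0.0671] [ 0.5246 -0.3211  0.0783]
pegL 0.05 208 [0.6535 0.1092 0.0625] [0.7046 0.2574 0.07  ]
pegL 0.07 243 [0.6532 0.113  0.0794] [0.7038 0.2472 0.0899]
pegL 0.09 173 [0.6519 0.1582 0.0992] [0.703  0.2347 0.1099]
pegL 0.11 116 [0.6308 0.2146 0.1197] [0.643  0.2237 0.1295]
pegL 0.13 121 [0.6288 0.2034 0.1395] [0.6406 0.2132 0.1499]
pegL 0.15 121 [0.6261 0.1916 0.1599] [0.6377 0.2017 0.1697]
pegL 0.17 92 [0.6244 0.1813 0.1779] [0.6356 0.1909 0.1856]
pegS 0.05 94 [0.4927 0.2782 0.0624] [0.503  0.2847 0.07  ]
pegS 0.07 130 [0.4906 0.2686 0.08  ] [0.5015 0.2801 0.0899]
pegS 0.09 128 [0.4882 0.2571 0.1001] [0.4987 0.2657 0.1097]
pegS 0.11 133 [0.4859 0.2453 0.1196] [0.4958 0.2559 0.1289]
```

View pics/crop.png

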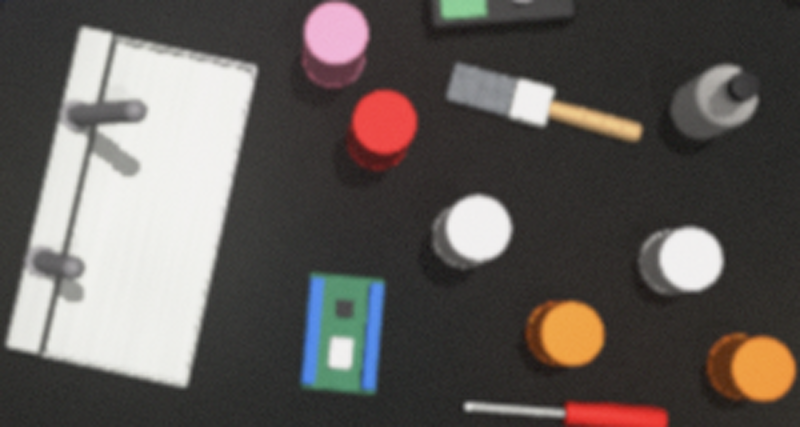

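The crop (2.67x enlargement of the top view) shows two plain white cups. The one at crop (478,230), full-image (348,227), measures 120 mm high, so it is cup_tall. The one at crop (690,260), full-image (428,238), measures 75 mm high, so it is cup_short. Orange, red and pink are look-alikes by colour, and the grey-white bottle with a cap is the solvent. The pegs lie at crop (70–135,112) for the long one and (45–70,262) for the short one.

```bash
cat >> h.py <<'E'
from scipy.spatial.transform import Rotation as Ro
from station import telemetry
th=np.radians(77.86); XR=np.array([np.cos(th),np.sin(th),0]); YR=np.array([-np.sin(th),np.cos(th),0])
TIPL=np.array([.6260,.1685,.183]); TIPS=np.array([.4863,.2317,.1266])
TALL=np.array([.5254,-.1432,0]); SHORT=np.array([.4993,-.3528,0])
def Rdown(deg):
    a=np.radians(deg); y=np.array([np.cos(a),np.sin(a),0]); z=np.array([0,0,-1.])
    return np.stack([np.cross(y,z),y,z],1)
def Rtilt(t):  # cup axis leaning t deg to -x_rack, tool y along -YR
    t=np.radians(t); u=-np.sin(t)*XR+np.array([0,0,np.cos(t)]); y=-YR; z=-u
    return np.stack([np.cross(y,z),y,z],1)
def move(p,R):
    s=telemetry.sense(); q=s['orientation']; R0=Ro.from_quat([q[1],q[2],q[3],q[0]]).as_matrix()
    print('t',round(s['time'],2),'tcp',s['tcp_pos'].round(4),'d mm',((R0.T@(p-s['tcp_pos']))*1000).round(1),
      'turn',Ro.from_matrix(R0.T@R).as_rotvec(degrees=True).round(1),'F',s['force'].round(1),'open',round(s['opening']*1000,1),'j',s['joints'].round(2))
E
python3 - <<'E'
from h import *
for k,u,v,z in(('red',313,186,.12),('orangeA',383,264,.075),('orangeB',455,278,.075),('solv',441,178,.12),('solvL',430,185,.12)):print(k,ray('top',u,v,z).round(3))
move(np.array([*TALL[:2],.25]),Rdown(-12))
E
```

```text
red [ 0.622 -0.052  0.12 ]
orangeA [ 0.427 -0.234  0.075]
orangeB [ 0.392 -0.417  0.075]
solv [ 0.643 -0.375  0.12 ]
solvL [ 0.625 -0.347  0.12 ]
t 0.1 tcp [0.2803 0.5579 0.1994] d mm [-533.9 -516.4  -49.8] turn [-0.1  0.1 75.3] F [-0.2 -0.8 -0.6] open 86.9 j [ 0.93  0.53  1.43  0.    1.18 -0.18]
```

>>> send_rows([
  {"dx": -20, "dy": -20, "dz": -20, "az": 4, "hand": 87},
  {"dx": -50, "dy": -50, "dz": -40, "az": 9, "hand": 87},
  {"dx": -82, "dy": -80, "dz": -50, "az": 14, "hand": 87},
  {"dx": -115, "dy": -112, "dz": -50, "az": 20, "hand": 87},
  {"dx": -148, "dy": -144, "dz": -50, "az": 26, "hand": 87},
  {"dx": -182, "dy": -177, "dz": -50, "az": 32, "hand": 87},
  {"dx": -216, "dy": -210, "dz": -50, "az": 38, "hand": 87},
  {"dx": -250, "dy": -243, "dz": -50, "az": 44, "hand": 87},
])

```text
validation failed for argument at $.ta...
```

```bash
python3 -c "
from h import *
move(np.array([*TALL[:2],.25]),Rdown(-12))"
```

```text
t 0.1 tcp [0.2803 0.5579 0.1994] d mm [-533.9 -516.4  -49.8] turn [-0.1  0.1 75.3] F [-0.2 -0.8 -0.6] open 86.9 j [ 0.93  0.53  1.43  0.    1.18 -0.18]
```

>>> send_rows([
  {"dx": -20, "dy": -20, "dz": -20, "ax": 0, "ay": 0, "az": 4, "hand": 87},
  {"dx": -50, "dy": -50, "dz": -40, "ax": 0, "ay": 0, "az": 9, "hand": 87},
  {"dx": -82, "dy": -80, "dz": -50, "ax": 0, "ay": 0, "az": 14, "hand": 87},
  {"dx": -115, "dy": -112, "dz": -50, "ax": 0, "ay": 0, "az": 20, "hand": 87},
  {"dx": -148, "dy": -144, "dz": -50, "ax": 0, "ay": 0, "az": 26, "hand": 87},
  {"dx": -182, "dy": -177, "dz": -50, "ax": 0, "ay": 0, "az": 32, "hand": 87},
  {"dx": -216, "dy": -210, "dz": -50, "ax": 0, "ay": 0, "az": 38, "hand": 87},
  {"dx": -250, "dy": -243, "dz": -50, "ax": 0, "ay": 0, "az": 44, "hand": 87},
])

```text
time: 0.9
tcp_pos: [0.3949, 0.2272, 0.2501]
orientation: [-0.0, 0.58, 0.815, -0.0]
force: [1.6, 0.3, -0.0]
opening: 0.0865
grip_force: 0.0
```

```bash
python3 -c "
from h import *
move(np.array([*TALL[:2],.25]),Rdown(-12))"
```

```text
t 0.9 tcp [0.3949 0.2272 0.2501] d mm [-3.927e+02  2.200e+00  1.000e-01] turn [-0.   0.  31.1] F [ 1.6  0.3 -0. ] open 86.5 j [ 0.28  0.23  1.77 -0.    1.14 -0.06]
```

>>> send_rows([
  {"dx": -49, "dy": 0, "dz": 0, "ax": 0, "ay": 0, "az": 4, "hand": 87},
  {"dx": -98, "dy": 0, "dz": 0, "ax": 0, "ay": 0, "az": 8, "hand": 87},
  {"dx": -147, "dy": 0, "dz": 0, "ax": 0, "ay": 0, "az": 12, "hand": 87},
  {"dx": -196, "dy": 0, "dz": 0, "ax": 0, "ay": 0, "az": 16, "hand": 87},
  {"dx": -245, "dy": 1, "dz": 0, "ax": 0, "ay": 0, "az": 20, "hand": 87},
  {"dx": -294, "dy": 1, "dz": 0, "ax": 0, "ay": 0, "az": 24, "hand": 87},
  {"dx": -343, "dy": 2, "dz": 0, "ax": 0, "ay": 0, "az": 28, "hand": 87},
  {"dx": -385, "dy": 2, "dz": 0, "ax": 0, "ay": 0, "az": 31, "hand": 87},
])

```text
time: 1.7
tcp_pos: [0.5245, -0.1362, 0.2499]
orientation: [-0.0, 0.777, 0.63, -0.0]
force: [0.8, 0.1, -0.1]
opening: 0.0871
grip_force: 0.0
```

```bash
python3 -c "
from h import *
move(np.array([*TALL[:2],.073]),Rdown(-12))"
```

```text
t 1.7 tcp [ 0.5245 -0.1362  0.2499] d mm [ -6.6   2.4 176.9] turn [-0.   0.   0.1] F [ 0.8  0.1 -0.1] open 87.1 j [-0.46  0.36  1.58 -0.    1.2  -0.25]
```

>>> send_rows([
  {"dx": -5, "dy": 2, "dz": 0, "ax": 0, "ay": 0, "az": 0, "hand": 87},
  {"dx": -5, "dy": 2, "dz": 25, "ax": 0, "ay": 0, "az": 0, "hand": 87},
  {"dx": -5, "dy": 2, "dz": 55, "ax": 0, "ay": 0, "az": 0, "hand": 87},
  {"dx": -5, "dy": 2, "dz": 85, "ax": 0, "ay": 0, "az": 0, "hand": 87},
  {"dx": -5, "dy": 2, "dz": 105, "ax": 0, "ay": 0, "az": 0, "hand": 87},
  {"dx": -5, "dy": 2, "dz": 115, "ax": 0, "ay": 0, "az": 0, "hand": 87},
  {"dx": -5, "dy": 2, "dz": 118, "ax": 0, "ay": 0, "az": 0, "hand": 87},
  {"dx": -5, "dy": 2, "dz": 118, "ax": 0, "ay": 0, "az": 0, "hand": 87},
])

```text
time: 2.5
tcp_pos: [0.5252, -0.1387, 0.1325]
orientation: [0.0, 0.775, 0.632, 0.0]
force: [0.0, -0.8, 0.3]
opening: 0.0871
grip_force: 0.0
```

```bash
python3 -c "
from h import *
move(np.array([*TALL[:2],.073]),Rdown(-12))"
```

```text
t 2.5 tcp [ 0.5252 -0.1387  0.1325] d mm [-4.4  1.1 59.5] turn [ 0.  -0.   0.3] F [ 0.  -0.8  0.3] open 87.1 j [-0.46  0.51  1.71  0.    0.92 -0.26]
```

>>> send_rows([
  {"dx": -4, "dy": 1, "dz": 10, "ax": 0, "ay": 0, "az": 0, "hand": 87},
  {"dx": -4, "dy": 1, "dz": 30, "ax": 0, "ay": 0, "az": 0, "hand": 87},
  {"dx": -4, "dy": 1, "dz": 50, "ax": 0, "ay": 0, "az": 0, "hand": 87},
  {"dx": -4, "dy": 1, "dz": 59, "ax": 0, "ay": 0, "az": 0, "hand": 87},
  {"dx": -4, "dy": 1, "dz": 59, "ax": 0, "ay": 0, "az": 0, "hand": 70},
  {"dx": -4, "dy": 1, "dz": 59, "ax": 0, "ay": 0, "az": 0, "hand": 50},
  {"dx": -4, "dy": 1, "dz": 59, "ax": 0, "ay": 0, "az": 0, "hand": 50},
  {"dx": -4, "dy": 1, "dz": 59, "ax": 0, "ay": 0, "az": 0, "hand": 50},
], newtons=15)

```text
time: 3.3
tcp_pos: [0.5257, -0.1433, 0.0741]
orientation: [0.001, 0.775, 0.631, 0.0]
force: [-0.5, 0.5, 0.1]
opening: 0.0626
grip_force: 0.3
```

```bash
python3 -c "
from h import *
move(np.array([*TALL[:2],.073]),Rdown(-12));print(telemetry.sense()['grip_force'])"
```

```text
t 3.3 tcp [ 0.5257 -0.1433  0.0741] d mm [ 0.1 -0.3  1.1] turn [0.1 0.  0.3] F [-0.5  0.5  0.1] open 62.6 j [-0.47  0.6   1.74 -0.    0.79 -0.27]
0.31291238557969336
```

>>> send_rows([
  {"dx": 0, "dy": 0, "dz": 0, "ax": 0, "ay": 0, "az": 0, "hand": 50},
  {"dx": 0, "dy": 0, "dz": 0, "ax": 0, "ay": 0, "az": 0, "hand": 50},
  {"dx": 0, "dy": 0, "dz": 0, "ax": 0, "ay": 0, "az": 0, "hand": 50},
  {"dx": 0, "dy": 0, "dz": -10, "ax": 0, "ay": 0, "az": 0, "hand": 50},
  {"dx": 0, "dy": 0, "dz": -40, "ax": 0, "ay": 0, "az": 0, "hand": 50},
  {"dx": 0, "dy": 0, "dz": -80, "ax": 0, "ay": 0, "az": 0, "hand": 50},
  {"dx": 0, "dy": 0, "dz": -120, "ax": 0, "ay": 0, "az": 0, "hand": 50},
  {"dx": 0, "dy": 0, "dz": -160, "ax": 0, "ay": 0, "az": 0, "hand": 50},
], newtons=20)

```text
time: 4.1
tcp_pos: [0.5248, -0.1428, 0.2349]
orientation: [-0.0, 0.775, 0.631, -0.0]
force: [1.0, 0.1, -1.5]
opening: 0.06
grip_force: 19.9
```

```bash
cat >> h.py <<'E'
# TCP position for cup held with TCP c mm above mouth, inside-end at depth h, gap g along axis above tip; tilt t
# sphere centre (11 mm below tip on peg axis); aim the axis so the peg is centred mid-engagement
def place(tip,h,c,g,t):
    P=-np.sin(np.radians(30))*XR+np.array([0,0,np.cos(np.radians(30))])
    a=np.radians(t);u=-np.sin(a)*XR+np.array([0,0,np.cos(a)]); w=np.cos(a)*XR+np.array([0,0,np.sin(a)])
    C=tip-.011*P
    off=np.dot(C-(C-P*(h-.011)/np.cos(np.radians(30-t))),w)/2  # half of lateral drift
    return C+u*(.011+g-(h-c))-w*off, Rtilt(t)
E
python3 -c "
from h import *
for g in (.16,.13,0): print(place(TIPL,.115,.0735,g,26)[0].round(4))
move(*place(TIPL,.115,.0735,.15,26));print(telemetry.sense()['grip_force'])"
```

```text
[0.6159 0.1216 0.2915]
[0.6187 0.1344 0.2645]
[0.6307 0.1901 0.1477]
t 4.1 tcp [ 0.5248 -0.1428  0.2349] d mm [281.8  35.7 -47.6] turn [-0.1 26.   0.4] F [ 1.   0.1 -1.5] open 60.0 j [-0.47  0.38  1.6   0.    1.17 -0.27]
19.931984102749993
```

>>> send_rows([
  {"dx": 20, "dy": 3, "dz": -30, "ax": 0, "ay": 0, "az": 0, "hand": 50},
  {"dx": 55, "dy": 7, "dz": -50, "ax": 0, "ay": 4, "az": 0, "hand": 50},
  {"dx": 97, "dy": 12, "dz": -60, "ax": 0, "ay": 9, "az": 0, "hand": 50},
  {"dx": 140, "dy": 18, "dz": -60, "ax": 0, "ay": 14, "az": 0, "hand": 50},
  {"dx": 183, "dy": 23, "dz": -60, "ax": 0, "ay": 19, "az": 0, "hand": 50},
  {"dx": 225, "dy": 29, "dz": -55, "ax": 0, "ay": 24, "az": 0, "hand": 50},
  {"dx": 262, "dy": 34, "dz": -50, "ax": 0, "ay": 26, "az": 0, "hand": 50},
  {"dx": 280, "dy": 36, "dz": -48, "ax": 0, "ay": 26, "az": 0, "hand": 50},
])

```text
time: 4.9
tcp_pos: [0.6166, 0.1255, 0.28]
orientation: [-0.143, 0.755, 0.615, 0.174]
force: [0.2, -0.6, -1.0]
opening: 0.0602
grip_force: 19.9
```

>>> send_rows([
  {"dx": 0, "dy": 0, "dz": 0, "ax": 0, "ay": 0, "az": 0, "hand": 50},
  {"dx": 0, "dy": 0, "dz": 0, "ax": 0, "ay": 0, "az": 0, "hand": 50},
  {"dx": 0, "dy": 0, "dz": 0, "ax": 0, "ay": 0, "az": 0, "hand": 50},
  {"dx": 0, "dy": 0, "dz": 0, "ax": 0, "ay": 0, "az": 0, "hand": 50},
  {"dx": 0, "dy": 0, "dz": 0, "ax": 0, "ay": 0, "az": 0, "hand": 50},
  {"dx": 0, "dy": 0, "dz": 0, "ax": 0, "ay": 0, "az": 0, "hand": 50},
  {"dx": 0, "dy": 0, "dz": 0, "ax": 0, "ay": 0, "az": 0, "hand": 50},
  {"dx": 0, "dy": 0, "dz": 0, "ax": 0, "ay": 0, "az": 0, "hand": 50},
])

```text
time: 5.7
tcp_pos: [0.6172, 0.1236, 0.2813]
orientation: [-0.142, 0.756, 0.615, 0.174]
force: [0.7, -0.0, -1.3]
opening: 0.0598
grip_force: 19.9
```

```bash
python3 -c "
from h import *
p,d=imaging.snapshot('side');cv2.imwrite('pics/s1.png',p[150:360,130:410]);cv2.imwrite('pics/s1.png',cv2.resize(p[150:360,130:410],(800,600)))
move(*place(TIPL,.115,.0735,.15,26));move(*place(TIPL,.115,.0735,.03,26));print(telemetry.sense()['grip_force'])"
```

```text
t 5.75 tcp [0.6172 0.1237 0.2813] d mm [ 2.3 -0.8 -0.2] turn [-0.2  0.   0.4] F [-0.3 -1.3 -1.1] open 60.3 j [-0.22  0.43  1.47  0.47  1.28 -0.16]
t 5.75 tcp [0.6172 0.1237 0.2813] d mm [  2.4  -0.4 119.8] turn [-0.2  0.   0.4] F [-0.3 -1.3 -1.1] open 60.3 j [-0.22  0.43  1.47  0.47  1.28 -0.16]
19.93298673855861
```

View pics/s1.png

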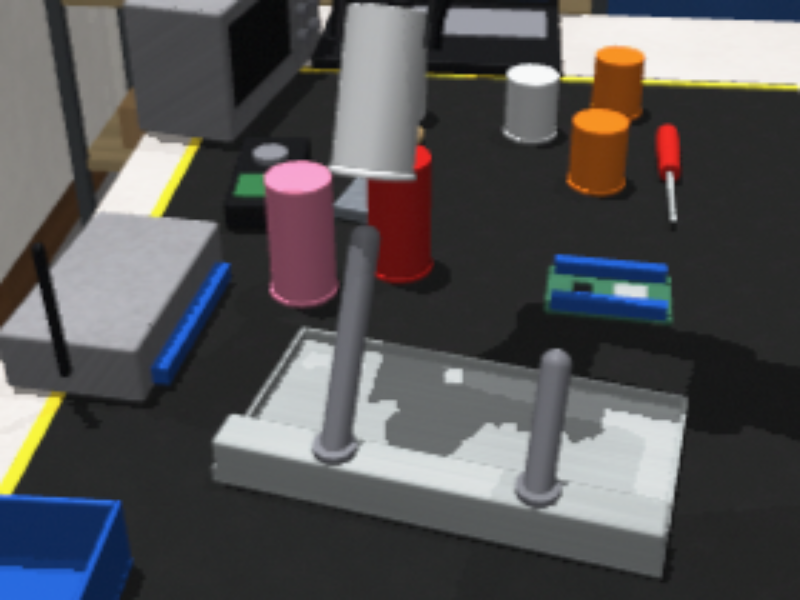

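The enlarged side crop shows the tall cup with its mouth at (373,172), just above the long peg's tip at (363,232). The two are in line with each other, and the scene is undisturbed. Lowering now.

>>> send_rows([
  {"dx": 2, "dy": -1, "dz": 0, "ax": 0, "ay": 0, "az": 0, "hand": 50},
  {"dx": 2, "dy": -1, "dz": 10, "ax": 0, "ay": 0, "az": 0, "hand": 50},
  {"dx": 2, "dy": -1, "dz": 25, "ax": 0, "ay": 0, "az": 0, "hand": 50},
  {"dx": 2, "dy": -1, "dz": 40, "ax": 0, "ay": 0, "az": 0, "hand": 50},
  {"dx": 2, "dy": -1, "dz": 55, "ax": 0, "ay": 0, "az": 0, "hand": 50},
  {"dx": 2, "dy": -1, "dz": 70, "ax": 0, "ay": 0, "az": 0, "hand": 50},
  {"dx": 2, "dy": -1, "dz": 80, "ax": 0, "ay": 0, "az": 0, "hand": 50},
  {"dx": 2, "dy": -1, "dz": 80, "ax": 0, "ay": 0, "az": 0, "hand": 50},
])

```text
time: 6.55
tcp_pos: [0.6225, 0.161, 0.2083]
orientation: [-0.143, 0.755, 0.615, 0.173]
force: [0.0, 0.5, -1.3]
opening: 0.0601
grip_force: 19.9
```

>>> send_rows([
  {"dx": 0, "dy": 0, "dz": 10, "ax": 0, "ay": 0, "az": 0, "hand": 50},
  {"dx": 0, "dy": 0, "dz": 20, "ax": 0, "ay": 0, "az": 0, "hand": 50},
  {"dx": 0, "dy": 0, "dz": 30, "ax": 0, "ay": 0, "az": 0, "hand": 50},
  {"dx": 0, "dy": 0, "dz": 40, "ax": 0, "ay": 0, "az": 0, "hand": 50},
  {"dx": 0, "dy": 0, "dz": 50, "ax": 0, "ay": 0, "az": 0, "hand": 50},
  {"dx": 0, "dy": 0, "dz": 58, "ax": 0, "ay": 0, "az": 0, "hand": 50},
  {"dx": 0, "dy": 0, "dz": 60, "ax": 0, "ay": 0, "az": 0, "hand": 50},
  {"dx": 0, "dy": 0, "dz": 60, "ax": 0, "ay": 0, "az": 0, "hand": 50},
])

```text
time: 7.35
tcp_pos: [0.6288, 0.1861, 0.1558]
orientation: [-0.142, 0.756, 0.615, 0.174]
force: [0.1, 0.6, -0.6]
opening: 0.0598
grip_force: 19.9
```

```bash
python3 -c "
from h import *
move(*place(TIPL,.115,.0735,0,26));print(telemetry.sense()['grip_force'])"
```

```text
t 7.35 tcp [0.6288 0.1861 0.1558] d mm [0.3 1.  9.2] turn [-0.2  0.   0.4] F [ 0.1  0.6 -0.6] open 59.8 j [-0.11  0.59  1.56  0.54  1.01 -0.2 ]
19.933216399786033
```

Free so far; about 9 mm left to go. Creeping down to contact.

>>> send_rows([
  {"dx": 0, "dy": 0, "dz": 2, "ax": 0, "ay": 0, "az": 0, "hand": 50},
  {"dx": 0, "dy": 0, "dz": 4, "ax": 0, "ay": 0, "az": 0, "hand": 50},
  {"dx": 0, "dy": 0, "dz": 5, "ax": 0, "ay": 0, "az": 0, "hand": 50},
  {"dx": 0, "dy": 0, "dz": 6, "ax": 0, "ay": 0, "az": 0, "hand": 50},
  {"dx": 0, "dy": 0, "dz": 7, "ax": 0, "ay": 0, "az": 0, "hand": 50},
  {"dx": 0, "dy": 0, "dz": 8, "ax": 0, "ay": 0, "az": 0, "hand": 50},
  {"dx": 0, "dy": 0, "dz": 8, "ax": 0, "ay": 0, "az": 0, "hand": 50},
  {"dx": 0, "dy": 0, "dz": 8, "ax": 0, "ay": 0, "az": 0, "hand": 50},
])

```text
time: 8.15
tcp_pos: [0.6297, 0.1893, 0.1491]
orientation: [-0.142, 0.756, 0.615, 0.174]
force: [0.1, -0.4, -0.8]
opening: 0.0599
grip_force: 19.9
```

>>> send_rows([
  {"dx": 0, "dy": 0, "dz": 0.5, "ax": 0, "ay": 0, "az": 0, "hand": 50},
  {"dx": 0, "dy": 0, "dz": 1, "ax": 0, "ay": 0, "az": 0, "hand": 50},
  {"dx": 0, "dy": 0, "dz": 1.5, "ax": 0, "ay": 0, "az": 0, "hand": 50},
  {"dx": 0, "dy": 0, "dz": 2, "ax": 0, "ay": 0, "az": 0, "hand": 50},
  {"dx": 0, "dy": 0, "dz": 2, "ax": 0, "ay": 0, "az": 0, "hand": 50},
  {"dx": 0, "dy": 0, "dz": 2, "ax": 0, "ay": 0, "az": 0, "hand": 50},
  {"dx": 0, "dy": 0, "dz": 2, "ax": 0, "ay": 0, "az": 0, "hand": 50},
  {"dx": 0, "dy": 0, "dz": 2, "ax": 0, "ay": 0, "az": 0, "hand": 50},
])

```text
time: 8.95
tcp_pos: [0.6299, 0.1902, 0.1473]
orientation: [-0.142, 0.756, 0.615, 0.174]
force: [-0.7, 0.1, -1.7]
opening: 0.0602
grip_force: 19.9
```

```bash
python3 -c "
from h import *
move(*place(TIPL,.115,.0735,0,26));print(telemetry.sense()['grip_force'])"
```

```text
t 8.95 tcp [0.6299 0.1902 0.1473] d mm [ 0.3  0.7 -0.2] turn [-0.2  0.   0.4] F [-0.7  0.1 -1.7] open 60.2 j [-0.1   0.6   1.57  0.55  0.99 -0.21]
19.93315991901909
```

No contact yet; continuing 1 mm at a time.

>>> send_rows([
  {"dx": 0, "dy": 0, "dz": 0.3, "ax": 0, "ay": 0, "az": 0, "hand": 50},
  {"dx": 0, "dy": 0, "dz": 0.6, "ax": 0, "ay": 0, "az": 0, "hand": 50},
  {"dx": 0, "dy": 0, "dz": 0.9, "ax": 0, "ay": 0, "az": 0, "hand": 50},
  {"dx": 0, "dy": 0, "dz": 1.2, "ax": 0, "ay": 0, "az": 0, "hand": 50},
  {"dx": 0, "dy": 0, "dz": 1.5, "ax": 0, "ay": 0, "az": 0, "hand": 50},
  {"dx": 0, "dy": 0, "dz": 1.5, "ax": 0, "ay": 0, "az": 0, "hand": 50},
  {"dx": 0, "dy": 0, "dz": 1.5, "ax": 0, "ay": 0, "az": 0, "hand": 50},
  {"dx": 0, "dy": 0, "dz": 1.5, "ax": 0, "ay": 0, "az": 0, "hand": 50},
])

```text
time: 9.75
tcp_pos: [0.6301, 0.1904, 0.1467]
orientation: [-0.142, 0.755, 0.615, 0.175]
force: [-2.4, -2.8, 5.4]
opening: 0.0601
grip_force: 20.0
```

```bash
python3 -c "
from h import *
move(*place(TIPL,.115,.0735,0,26));print(telemetry.sense()['grip_force'])"
```

```text
t 9.75 tcp [0.6301 0.1904 0.1467] d mm [ 0.3  0.6 -0.9] turn [-0.2  0.   0.4] F [-2.4 -2.8  5.4] open 60.1 j [-0.1   0.61  1.57  0.55  0.99 -0.21]
19.992902076191967
```

>>> send_rows([
  {"dx": 0, "dy": 0, "dz": 0, "ax": 0, "ay": 0, "az": 0, "hand": 61},
  {"dx": 0, "dy": 0, "dz": 0, "ax": 0, "ay": 0, "az": 0, "hand": 62},
  {"dx": 0, "dy": 0, "dz": 0, "ax": 0, "ay": 0, "az": 0, "hand": 64},
  {"dx": 0, "dy": 0, "dz": 0, "ax": 0, "ay": 0, "az": 0, "hand": 68},
  {"dx": 0, "dy": 0, "dz": 0, "ax": 0, "ay": 0, "az": 0, "hand": 76},
  {"dx": 0, "dy": 0, "dz": 0, "ax": 0, "ay": 0, "az": 0, "hand": 87},
  {"dx": 0, "dy": 0, "dz": 0, "ax": 0, "ay": 0, "az": 0, "hand": 87},
  {"dx": 0, "dy": 0, "dz": 0, "ax": 0, "ay": 0, "az": 0, "hand": 87},
])

```text
time: 10.55
tcp_pos: [0.63, 0.1909, 0.1459]
orientation: [-0.142, 0.756, 0.615, 0.174]
force: [-0.3, 0.2, -0.6]
opening: 0.0854
grip_force: 0.0
```

>>> send_rows([
  {"dx": 0, "dy": 0, "dz": -5, "ax": 0, "ay": 0, "az": 0, "hand": 87},
  {"dx": 0, "dy": 0, "dz": -15, "ax": 0, "ay": 0, "az": 0, "hand": 87},
  {"dx": 0, "dy": 0, "dz": -30, "ax": 0, "ay": 0, "az": 0, "hand": 87},
  {"dx": 0, "dy": 0, "dz": -45, "ax": 0, "ay": 0, "az": 0, "hand": 87},
  {"dx": 0, "dy": 0, "dz": -65, "ax": 0, "ay": 0, "az": 0, "hand": 87},
  {"dx": 0, "dy": 0, "dz": -90, "ax": 0, "ay": 0, "az": 0, "hand": 87},
  {"dx": 0, "dy": 0, "dz": -110, "ax": 0, "ay": 0, "az": 0, "hand": 87},
  {"dx": 0, "dy": 0, "dz": -120, "ax": 0, "ay": 0, "az": 0, "hand": 87},
])

```text
time: 11.35
tcp_pos: [0.6205, 0.1379, 0.2571]
orientation: [-0.14, 0.756, 0.615, 0.176]
force: [-0.0, 0.2, 0.7]
opening: 0.0872
grip_force: 0.0
```

```bash
python3 -c "
from h import *
p,d=imaging.snapshot('side');cv2.imwrite('pics/s2.png',cv2.resize(p[150:360,130:410],(800,600)))
move(np.array([*SHORT[:2],.2]),Rdown(-60))"
```

```text
t 11.4 tcp [0.6209 0.1376 0.2577] d mm [-479.1  -19.4 -169.6] turn [-10.6 -24.6  47.5] F [-0.1  0.2  0.3] open 87.0 j [-0.19  0.45  1.5   0.49  1.22 -0.17]
```

View pics/s2.png

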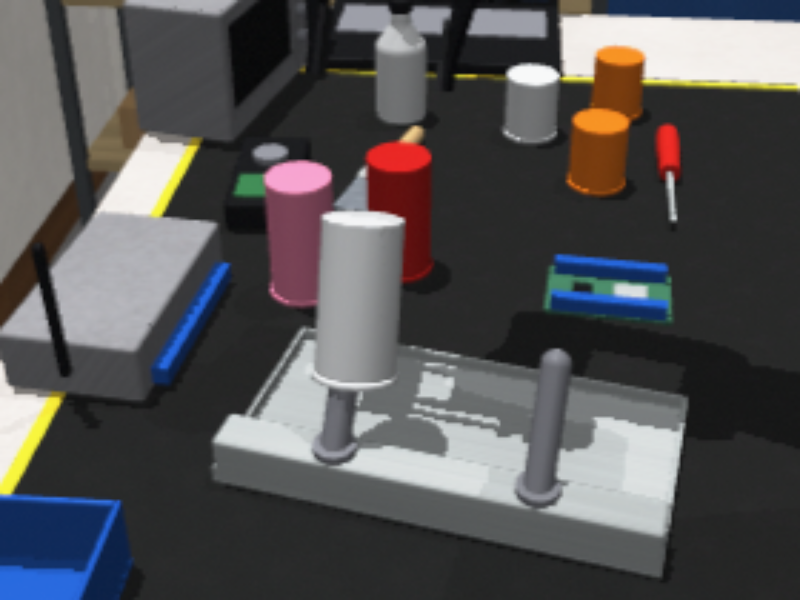

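The crop shows the tall cup hanging on the long peg, with its top at (362,220) and its mouth at (355,378), clear of the tray; nothing else has moved. The short white cup is next, at crop (531,103).

>>> send_rows([
  {"dx": -20, "dy": -1, "dz": -15, "ax": 0, "ay": -2, "az": 3, "hand": 87},
  {"dx": -55, "dy": -2, "dz": -32, "ax": -1, "ay": -4, "az": 6, "hand": 87},
  {"dx": -96, "dy": -4, "dz": -52, "ax": -2, "ay": -6, "az": 11, "hand": 87},
  {"dx": -138, "dy": -6, "dz": -72, "ax": -3, "ay": -8, "az": 16, "hand": 87},
  {"dx": -180, "dy": -8, "dz": -92, "ax": -5, "ay": -11, "az": 21, "hand": 87},
  {"dx": -222, "dy": -9, "dz": -111, "ax": -6, "ay": -13, "az": 25, "hand": 87},
  {"dx": -264, "dy": -11, "dz": -130, "ax": -7, "ay": -15, "az": 30, "hand": 87},
  {"dx": -306, "dy": -13, "dz": -150, "ax": -8, "ay": -18, "az": 35, "hand": 87},
])

```text
time: 12.2
tcp_pos: [0.5362, -0.1934, 0.2541]
orientation: [-0.039, 0.931, 0.36, 0.046]
force: [0.5, -1.0, -0.0]
opening: 0.0867
grip_force: 0.0
```

```bash
python3 -c "
from h import *
move(np.array([*SHORT[:2],.2]),Rdown(-60))"
```

```text
t 12.2 tcp [ 0.5362 -0.1934  0.2541] d mm [-139.6   94.9   34.7] turn [-3.  -6.3 12.2] F [ 0.5 -1.  -0. ] open 86.7 j [-0.61  0.39  1.52  0.13  1.25  0.18]
```

>>> send_rows([
  {"dx": -35, "dy": 23, "dz": 0, "ax": -1, "ay": -2, "az": 4, "hand": 87},
  {"dx": -65, "dy": 44, "dz": 0, "ax": -2, "ay": -4, "az": 8, "hand": 87},
  {"dx": -95, "dy": 65, "dz": 10, "ax": -3, "ay": -6, "az": 12, "hand": 87},
  {"dx": -120, "dy": 82, "dz": 20, "ax": -3, "ay": -6.3, "az": 12, "hand": 87},
  {"dx": -136, "dy": 93, "dz": 30, "ax": -3, "ay": -6.3, "az": 12, "hand": 87},
  {"dx": -138, "dy": 95, "dz": 35, "ax": -3, "ay": -6.3, "az": 12, "hand": 87},
  {"dx": -138, "dy": 95, "dz": 35, "ax": -3, "ay": -6.3, "az": 12, "hand": 87},
  {"dx": -138, "dy": 95, "dz": 35, "ax": -3, "ay": -6.3, "az": 12, "hand": 87},
])

```text
time: 13.0
tcp_pos: [0.5029, -0.349, 0.2002]
orientation: [-0.0, 0.965, 0.263, 0.001]
force: [0.3, 0.8, 0.4]
opening: 0.0869
grip_force: 0.0
```

```bash
python3 -c "
from h import *
move(np.array([*SHORT[:2],.1]),Rdown(-60));move(np.array([*SHORT[:2],.028]),Rdown(-60))"
```

```text
t 13.0 tcp [ 0.5029 -0.349   0.2002] d mm [ -5.3   1.4 100.2] turn [ 0.  -0.1  0.5] F [0.3 0.8 0.4] open 86.9 j [-0.79  0.51  1.47  0.    1.16  0.25]
t 13.0 tcp [ 0.5029 -0.349   0.2002] d mm [ -5.5   1.4 172.2] turn [ 0.  -0.1  0.5] F [0.3 0.8 0.4] open 86.9 j [-0.79  0.51  1.47  0.    1.16  0.25]
```

>>> send_rows([
  {"dx": -4, "dy": 1, "dz": 25, "ax": 0, "ay": 0, "az": 0, "hand": 87},
  {"dx": -5, "dy": 1, "dz": 60, "ax": 0, "ay": 0, "az": 0, "hand": 87},
  {"dx": -5, "dy": 1, "dz": 90, "ax": 0, "ay": 0, "az": 0, "hand": 87},
  {"dx": -5, "dy": 1, "dz": 110, "ax": 0, "ay": 0, "az": 0, "hand": 87},
  {"dx": -5, "dy": 1, "dz": 130, "ax": 0, "ay": 0, "az": 0, "hand": 87},
  {"dx": -5, "dy": 1, "dz": 150, "ax": 0, "ay": 0, "az": 0, "hand": 87},
  {"dx": -5, "dy": 1, "dz": 165, "ax": 0, "ay": 0, "az": 0, "hand": 87},
  {"dx": -5, "dy": 1, "dz": 171, "ax": 0, "ay": 0, "az": 0, "hand": 87},
])

```text
time: 13.8
tcp_pos: [0.4993, -0.3523, 0.0282]
orientation: [-0.0, 0.965, 0.263, 0.001]
force: [0.4, 0.0, 0.3]
opening: 0.0868
grip_force: 0.0
```

>>> send_rows([
  {"dx": 0, "dy": 0, "dz": 0, "ax": 0, "ay": 0, "az": 0, "hand": 75},
  {"dx": 0, "dy": 0, "dz": 0, "ax": 0, "ay": 0, "az": 0, "hand": 60},
  {"dx": 0, "dy": 0, "dz": 0, "ax": 0, "ay": 0, "az": 0, "hand": 50},
  {"dx": 0, "dy": 0, "dz": 0, "ax": 0, "ay": 0, "az": 0, "hand": 50},
  {"dx": 0, "dy": 0, "dz": 0, "ax": 0, "ay": 0, "az": 0, "hand": 50},
  {"dx": 0, "dy": 0, "dz": 0, "ax": 0, "ay": 0, "az": 0, "hand": 50},
  {"dx": 0, "dy": 0, "dz": 0, "ax": 0, "ay": 0, "az": 0, "hand": 50},
  {"dx": 0, "dy": 0, "dz": 0, "ax": 0, "ay": 0, "az": 0, "hand": 50},
], newtons=20)

```text
time: 14.6
tcp_pos: [0.4995, -0.3537, 0.0297]
orientation: [0.001, 0.965, 0.263, 0.001]
force: [-1.1, 0.8, 6.3]
opening: 0.059
grip_force: 20.0
```

```bash
python3 -c "
from h import *
print(telemetry.sense()['grip_force']);move(np.array([*SHORT[:2],.028]),Rdown(-60))"
```

```text
19.98293001204729
t 14.6 tcp [ 0.4995 -0.3537  0.0297] d mm [ 0.3 -0.9  1.7] turn [ 0.1 -0.1  0.5] F [-1.1  0.8  6.3] open 59.0 j [-0.8   0.74  1.59  0.    0.81  0.24]
```

>>> send_rows([
  {"dx": 0, "dy": 0, "dz": -5, "ax": 0, "ay": 0, "az": 0, "hand": 50},
  {"dx": 0, "dy": 0, "dz": -20, "ax": 0, "ay": 0, "az": 0, "hand": 50},
  {"dx": 0, "dy": 0, "dz": -50, "ax": 0, "ay": 0, "az": 0, "hand": 50},
  {"dx": 0, "dy": 0, "dz": -90, "ax": 0, "ay": 0, "az": 0, "hand": 50},
  {"dx": 0, "dy": 0, "dz": -130, "ax": 0, "ay": 0, "az": 0, "hand": 50},
  {"dx": 0, "dy": 0, "dz": -170, "ax": 0, "ay": 0, "az": 0, "hand": 50},
  {"dx": 0, "dy": 0, "dz": -195, "ax": 0, "ay": 0, "az": 0, "hand": 50},
  {"dx": 0, "dy": 0, "dz": -200, "ax": 0, "ay": 0, "az": 0, "hand": 50},
])

```text
time: 15.4
tcp_pos: [0.5005, -0.3554, 0.2339]
orientation: [0.004, 0.965, 0.263, 0.003]
force: [0.1, -0.7, -2.0]
opening: 0.0593
grip_force: 19.9
```

```bash
python3 -c "
from h import *
print(telemetry.sense()['grip_force']);a=place(TIPS,.07,.0297,.1,25);print(a[0]);move(*a)"
```

```text
19.92811148520559
[0.48166496 0.21015288 0.18224042]
t 15.4 tcp [ 0.5005 -0.3554  0.2339] d mm [ 270.3 -497.5   47.9] turn [ 11.   23.6 -46.5] F [ 0.1 -0.7 -2. ] open 59.3 j [-0.8   0.47  1.43  0.    1.23  0.24]
```

>>> send_rows([
  {"dx": 12, "dy": -22, "dz": -5, "ax": 0.5, "ay": 1, "az": -2, "hand": 50},
  {"dx": 32, "dy": -58, "dz": -10, "ax": 1.3, "ay": 3, "az": -6, "hand": 50},
  {"dx": 53, "dy": -98, "dz": -15, "ax": 2.2, "ay": 4.7, "az": -9, "hand": 50},
  {"dx": 75, "dy": -138, "dz": -20, "ax": 3, "ay": 6.6, "az": -13, "hand": 50},
  {"dx": 97, "dy": -178, "dz": -20, "ax": 4, "ay": 8.5, "az": -17, "hand": 50},
  {"dx": 118, "dy": -218, "dz": -20, "ax": 5, "ay": 10.4, "az": -20.5, "hand": 50},
  {"dx": 140, "dy": -258, "dz": -20, "ax": 5.7, "ay": 12.3, "az": -24, "hand": 50},
  {"dx": 162, "dy": -298, "dz": -20, "ax": 6.6, "ay": 14.2, "az": -28, "hand": 50},
])

```text
time: 16.2
tcp_pos: [0.4859, -0.0126, 0.2481]
orientation: [-0.088, 0.863, 0.486, 0.104]
force: [-0.6, 0.2, 0.1]
opening: 0.0593
grip_force: 19.9
```

```bash
python3 -c "
from h import *
a=place(TIPS,.07,.0297,.15,25);print(a[0]);move(*a)"
```

```text
[0.47722111 0.18949453 0.22755581]
t 16.2 tcp [ 0.4859 -0.0126  0.2481] d mm [ 156.1 -109.8   70. ] turn [  3.8   9.1 -18.6] F [-0.6  0.2  0.1] open 59.3 j [-0.45  0.26  1.77  0.3   1.15 -0.03]
```

>>> send_rows([
  {"dx": 30, "dy": -21, "dz": 13, "ax": 0.7, "ay": 1.7, "az": -3.5, "hand": 50},
  {"dx": 58, "dy": -41, "dz": 26, "ax": 1.4, "ay": 3.4, "az": -7, "hand": 50},
  {"dx": 86, "dy": -61, "dz": 38, "ax": 2.1, "ay": 5, "az": -10.5, "hand": 50},
  {"dx": 114, "dy": -80, "dz": 51, "ax": 2.8, "ay": 6.7, "az": -14, "hand": 50},
  {"dx": 138, "dy": -97, "dz": 62, "ax": 3.4, "ay": 8.2, "az": -17, "hand": 50},
  {"dx": 150, "dy": -106, "dz": 68, "ax": 3.8, "ay": 9, "az": -18.5, "hand": 50},
  {"dx": 152, "dy": -107, "dz": 70, "ax": 3.8, "ay": 9, "az": -18.5, "hand": 50},
  {"dx": 152, "dy": -107, "dz": 70, "ax": 3.8, "ay": 9, "az": -18.5, "hand": 50},
])

```text
time: 17.0
tcp_pos: [0.4794, 0.1822, 0.2263]
orientation: [-0.135, 0.761, 0.613, 0.167]
force: [0.3, -0.1, 0.1]
opening: 0.059
grip_force: 19.9
```

```bash
python3 -c "
from h import *
a=place(TIPS,.07,.0297,.09,25);move(*a)"
```

```text
t 17.0 tcp [0.4794 0.1822 0.2263] d mm [ 6.8 -3.7 61.7] turn [ 0.1  0.2 -0.2] F [ 0.3 -0.1  0.1] open 59.0 j [-0.14  0.3   1.85  0.51  1.02 -0.21]
```

>>> send_rows([
  {"dx": 6, "dy": -3, "dz": 5, "ax": 0, "ay": 0, "az": 0, "hand": 50},
  {"dx": 6, "dy": -3, "dz": 15, "ax": 0, "ay": 0, "az": 0, "hand": 50},
  {"dx": 6, "dy": -3, "dz": 27, "ax": 0, "ay": 0, "az": 0, "hand": 50},
  {"dx": 6, "dy": -3, "dz": 38, "ax": 0, "ay": 0, "az": 0, "hand": 50},
  {"dx": 6, "dy": -3, "dz": 46, "ax": 0, "ay": 0, "az": 0, "hand": 50},
  {"dx": 6, "dy": -3, "dz": 50, "ax": 0, "ay": 0, "az": 0, "hand": 50},
  {"dx": 6, "dy": -3, "dz": 50, "ax": 0, "ay": 0, "az": 0, "hand": 50},
  {"dx": 6, "dy": -3, "dz": 50, "ax": 0, "ay": 0, "az": 0, "hand": 50},
])

```text
time: 17.8
tcp_pos: [0.4823, 0.2091, 0.184]
orientation: [-0.135, 0.761, 0.613, 0.168]
force: [-0.5, 0.1, 0.0]
opening: 0.0591
grip_force: 19.9
```

```bash
python3 -c "
from h import *
p,d=imaging.snapshot('side');cv2.imwrite('pics/s3.png',cv2.resize(p[150:360,130:410],(800,600)))
a=place(TIPS,.07,.0297,.01,25);move(*a)"
```

```text
t 17.85 tcp [0.4825 0.209  0.1842] d mm [ 0.3 -1.2 92.2] turn [ 0.1  0.2 -0.1] F [-0.5 -0.2 -0.3] open 59.2 j [-0.08  0.38  1.89  0.56  0.89 -0.23]
```

View pics/s3.png

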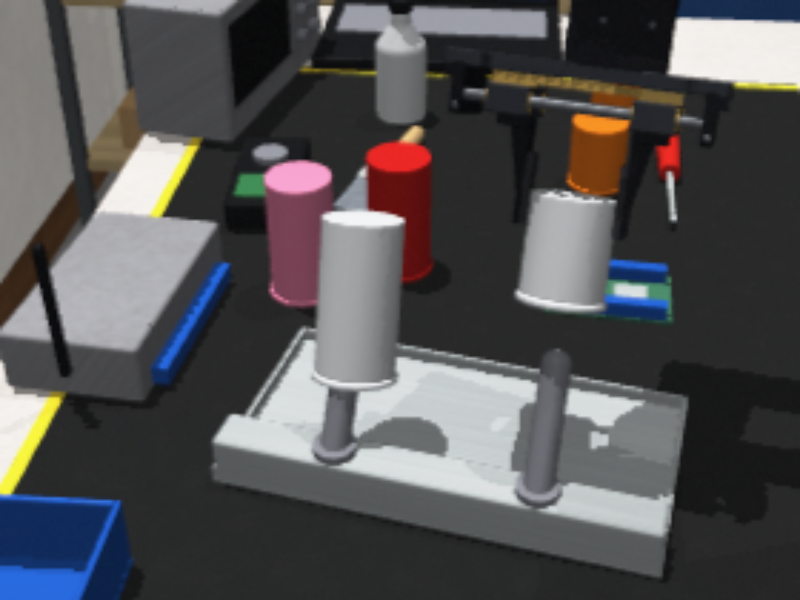

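The crop shows the tall cup still hung, and the short cup in the gripper with its mouth at (562,300) above the short peg's tip at (556,358). Its seat in the fingers looks low, so I'm checking by projection and depth.

```bash
python3 -c "
from h import *
s=telemetry.sense();u=-Rtilt(25)[:,2];w=-Rtilt(25)[:,0]
T=s['tcp_pos']
for n,X in(('tcp',T),('mouth',T-.0297*u),('end',T+.0453*u),('tipS',TIPS)):
  q=uv('side',X);print(n,((q-[130,150])*800/280).round())
p,d=imaging.snapshot('side');W=cloud('side',d)
hsv=cv2.cvtColor(p,cv2.COLOR_BGR2HSV)
m=np.zeros((420,560),bool);m[214:262,310:348]=1
m&=(hsv[...,1]<50)&(hsv[...,2]>120)&(W[...,2]>.1)
X=W[m]-T; a=X@u; print(len(a),'axial from TCP',np.percentile(a,[0,2,50,98,100]).round(4))
lat=X@(-Rtilt(25)[:,1]);
for lo in np.arange(-.07,.05,.01):
  k=(a>lo)&(a<lo+.01)
  if k.sum()>3: print(round(lo,2),'lat centre',((lat[k].max()+lat[k].min())/2).round(4),'w',np.ptp(lat[k]).round(4),'front',np.percentile(-(X@w)[k],98).round(4))
"
```

```text
tcp [564. 261.]
mouth [558. 303.]
end [573. 196.]
tipS [554. 348.]
1043 axial from TCP [-0.0284 -0.0265  0.0099  0.0464  0.0467]
-0.03 lat centre 0.0002 w 0.0586 front 0.0306
-0.02 lat centre -0.0026 w 0.0506 front 0.0286
-0.01 lat centre -0.0025 w 0.0499 front 0.0293
0.0 lat centre -0.0026 w 0.0511 front 0.029
0.01 lat centre -0.002 w 0.0507 front 0.0284
0.02 lat centre -0.0013 w 0.0498 front 0.0288
0.03 lat centre -0.0008 w 0.0493 front 0.0285
0.04 lat centre 0.0018 w 0.0528 front 0.0287
```

The cup is seated as planned: it spans axially from −28 to +46 mm about the TCP, and the fingers were only partly hidden. Lowering.

>>> send_rows([
  {"dx": 0, "dy": -1, "dz": 5, "ax": 0, "ay": 0, "az": 0, "hand": 50},
  {"dx": 0, "dy": -1, "dz": 15, "ax": 0, "ay": 0, "az": 0, "hand": 50},
  {"dx": 0, "dy": -1, "dz": 28, "ax": 0, "ay": 0, "az": 0, "hand": 50},
  {"dx": 0, "dy": -1, "dz": 41, "ax": 0, "ay": 0, "az": 0, "hand": 50},
  {"dx": 0, "dy": -1, "dz": 54, "ax": 0, "ay": 0, "az": 0, "hand": 50},
  {"dx": 0, "dy": -1, "dz": 67, "ax": 0, "ay": 0, "az": 0, "hand": 50},
  {"dx": 0, "dy": -1, "dz": 78, "ax": 0, "ay": 0, "az": 0, "hand": 50},
  {"dx": 0, "dy": -1, "dz": 85, "ax": 0, "ay": 0, "az": 0, "hand": 50},
])

```text
time: 18.7
tcp_pos: [0.4885, 0.2447, 0.1055]
orientation: [-0.135, 0.761, 0.613, 0.167]
force: [0.3, 0.2, -0.9]
opening: 0.0593
grip_force: 19.9
```

>>> send_rows([
  {"dx": 0, "dy": 0, "dz": 1, "ax": 0, "ay": 0, "az": 0, "hand": 50},
  {"dx": 0, "dy": 0, "dz": 2, "ax": 0, "ay": 0, "az": 0, "hand": 50},
  {"dx": 0, "dy": 0, "dz": 4, "ax": 0, "ay": 0, "az": 0, "hand": 50},
  {"dx": 0, "dy": 0, "dz": 6, "ax": 0, "ay": 0, "az": 0, "hand": 50},
  {"dx": 0, "dy": 0, "dz": 8, "ax": 0, "ay": 0, "az": 0, "hand": 50},
  {"dx": 0, "dy": 0, "dz": 9, "ax": 0, "ay": 0, "az": 0, "hand": 50},
  {"dx": 0, "dy": 0, "dz": 9, "ax": 0, "ay": 0, "az": 0, "hand": 50},
  {"dx": 0, "dy": 0, "dz": 9, "ax": 0, "ay": 0, "az": 0, "hand": 50},
])

```text
time: 19.5
tcp_pos: [0.4897, 0.2478, 0.0988]
orientation: [-0.135, 0.761, 0.613, 0.168]
force: [-0.0, -0.1, -1.1]
opening: 0.0592
grip_force: 19.9
```

```bash
python3 -c "
from h import *
a=place(TIPS,.07,.0297,.0,25);move(*a)"
```

```text
t 19.5 tcp [0.4897 0.2478 0.0988] d mm [0.4 0.  8.1] turn [ 0.1  0.2 -0.1] F [-0.  -0.1 -1.1] open 59.2 j [ 0.01  0.55  1.92  0.7   0.69 -0.33]
```

>>> send_rows([
  {"dx": 0, "dy": 0, "dz": 1, "ax": 0, "ay": 0, "az": 0, "hand": 50},
  {"dx": 0, "dy": 0, "dz": 2, "ax": 0, "ay": 0, "az": 0, "hand": 50},
  {"dx": 0, "dy": 0, "dz": 3, "ax": 0, "ay": 0, "az": 0, "hand": 50},
  {"dx": 0, "dy": 0, "dz": 4, "ax": 0, "ay": 0, "az": 0, "hand": 50},
  {"dx": 0, "dy": 0, "dz": 5, "ax": 0, "ay": 0, "az": 0, "hand": 50},
  {"dx": 0, "dy": 0, "dz": 6, "ax": 0, "ay": 0, "az": 0, "hand": 50},
  {"dx": 0, "dy": 0, "dz": 6, "ax": 0, "ay": 0, "az": 0, "hand": 50},
  {"dx": 0, "dy": 0, "dz": 6, "ax": 0, "ay": 0, "az": 0, "hand": 50},
])

```text
time: 20.3
tcp_pos: [0.4902, 0.2504, 0.0932]
orientation: [-0.135, 0.761, 0.613, 0.168]
force: [-0.5, 0.8, -1.2]
opening: 0.059
grip_force: 19.9
```

>>> send_rows([
  {"dx": 0, "dy": 0, "dz": 0.3, "ax": 0, "ay": 0, "az": 0, "hand": 50},
  {"dx": 0, "dy": 0, "dz": 0.6, "ax": 0, "ay": 0, "az": 0, "hand": 50},
  {"dx": 0, "dy": 0, "dz": 0.9, "ax": 0, "ay": 0, "az": 0, "hand": 50},
  {"dx": 0, "dy": 0, "dz": 1.2, "ax": 0, "ay": 0, "az": 0, "hand": 50},
  {"dx": 0, "dy": 0, "dz": 1.5, "ax": 0, "ay": 0, "az": 0, "hand": 50},
  {"dx": 0, "dy": 0, "dz": 1.5, "ax": 0, "ay": 0, "az": 0, "hand": 50},
  {"dx": 0, "dy": 0, "dz": 1.5, "ax": 0, "ay": 0, "az": 0, "hand": 50},
  {"dx": 0, "dy": 0, "dz": 1.5, "ax": 0, "ay": 0, "az": 0, "hand": 50},
])

```text
time: 21.1
tcp_pos: [0.4903, 0.2509, 0.0919]
orientation: [-0.135, 0.761, 0.613, 0.168]
force: [0.1, -0.1, -0.6]
opening: 0.0591
grip_force: 19.9
```

>>> send_rows([
  {"dx": 0, "dy": 0, "dz": 0.3, "ax": 0, "ay": 0, "az": 0, "hand": 50},
  {"dx": 0, "dy": 0, "dz": 0.6, "ax": 0, "ay": 0, "az": 0, "hand": 50},
  {"dx": 0, "dy": 0, "dz": 0.9, "ax": 0, "ay": 0, "az": 0, "hand": 50},
  {"dx": 0, "dy": 0, "dz": 1.2, "ax": 0, "ay": 0, "az": 0, "hand": 50},
  {"dx": 0, "dy": 0, "dz": 1.5, "ax": 0, "ay": 0, "az": 0, "hand": 50},
  {"dx": 0, "dy": 0, "dz": 1.5, "ax": 0, "ay": 0, "az": 0, "hand": 50},
  {"dx": 0, "dy": 0, "dz": 1.5, "ax": 0, "ay": 0, "az": 0, "hand": 50},
  {"dx": 0, "dy": 0, "dz": 1.5, "ax": 0, "ay": 0, "az": 0, "hand": 50},
])

```text
time: 21.9
tcp_pos: [0.4905, 0.2515, 0.0907]
orientation: [-0.135, 0.761, 0.613, 0.168]
force: [-1.6, -1.5, 3.3]
opening: 0.0592
grip_force: 20.0
```

Contact, with the closed end on the tip. Releasing and backing off along the axis.

>>> send_rows([
  {"dx": 0, "dy": 0, "dz": 0, "ax": 0, "ay": 0, "az": 0, "hand": 60},
  {"dx": 0, "dy": 0, "dz": 0, "ax": 0, "ay": 0, "az": 0, "hand": 62},
  {"dx": 0, "dy": 0, "dz": 0, "ax": 0, "ay": 0, "az": 0, "hand": 64},
  {"dx": 0, "dy": 0, "dz": 0, "ax": 0, "ay": 0, "az": 0, "hand": 68},
  {"dx": 0, "dy": 0, "dz": 0, "ax": 0, "ay": 0, "az": 0, "hand": 76},
  {"dx": 0, "dy": 0, "dz": 0, "ax": 0, "ay": 0, "az": 0, "hand": 87},
  {"dx": 0, "dy": 0, "dz": 0, "ax": 0, "ay": 0, "az": 0, "hand": 87},
  {"dx": 0, "dy": 0, "dz": 0, "ax": 0, "ay": 0, "az": 0, "hand": 87},
])

```text
time: 22.7
tcp_pos: [0.4905, 0.2516, 0.0905]
orientation: [-0.135, 0.761, 0.613, 0.168]
force: [-0.5, -0.1, 0.5]
opening: 0.0852
grip_force: 0.0
```

>>> send_rows([
  {"dx": 0, "dy": 0, "dz": -5, "ax": 0, "ay": 0, "az": 0, "hand": 87},
  {"dx": 0, "dy": 0, "dz": -15, "ax": 0, "ay": 0, "az": 0, "hand": 87},
  {"dx": 0, "dy": 0, "dz": -30, "ax": 0, "ay": 0, "az": 0, "hand": 87},
  {"dx": 0, "dy": 0, "dz": -45, "ax": 0, "ay": 0, "az": 0, "hand": 87},
  {"dx": 0, "dy": 0, "dz": -65, "ax": 0, "ay": 0, "az": 0, "hand": 87},
  {"dx": 0, "dy": 0, "dz": -90, "ax": 0, "ay": 0, "az": 0, "hand": 87},
  {"dx": 0, "dy": 0, "dz": -115, "ax": 0, "ay": 0, "az": 0, "hand": 87},
  {"dx": 0, "dy": 0, "dz": -130, "ax": 0, "ay": 0, "az": 0, "hand": 87},
])

```text
time: 23.5
tcp_pos: [0.4793, 0.197, 0.2113]
orientation: [-0.133, 0.761, 0.613, 0.169]
force: [0.0, 0.2, 0.1]
opening: 0.0869
grip_force: 0.0
```

>>> send_rows([
  {"dx": 0, "dy": 0, "dz": -10, "ax": 0, "ay": 0, "az": 0, "hand": 87},
  {"dx": 0, "dy": 0, "dz": -10, "ax": 0, "ay": 0, "az": 0, "hand": 87},
  {"dx": 0, "dy": 0, "dz": -10, "ax": 0, "ay": 0, "az": 0, "hand": 87},
  {"dx": 0, "dy": 0, "dz": -10, "ax": 0, "ay": 0, "az": 0, "hand": 87},
  {"dx": 0, "dy": 0, "dz": -10, "ax": 0, "ay": 0, "az": 0, "hand": 87},
  {"dx": 0, "dy": 0, "dz": -10, "ax": 0, "ay": 0, "az": 0, "hand": 87},
  {"dx": 0, "dy": 0, "dz": -10, "ax": 0, "ay": 0, "az": 0, "hand": 87},
  {"dx": 0, "dy": 0, "dz": -10, "ax": 0, "ay": 0, "az": 0, "hand": 87},
])

```text
time: 24.3
tcp_pos: [0.4778, 0.1942, 0.2173]
orientation: [-0.135, 0.761, 0.613, 0.167]
force: [0.0, -0.1, -0.5]
opening: 0.0873
grip_force: 0.0
```

```bash
python3 -c "
from h import *
p,d=imaging.snapshot('side');cv2.imwrite('pics/s4.png',cv2.resize(p[150:360,130:410],(800,600)))
print(telemetry.sense()['force'],telemetry.sense()['tcp_pos'])"
```

```text
[-0.90383799  0.30146835  0.07608461] [0.47780298 0.19418459 0.21742166]
```

View pics/s4.png

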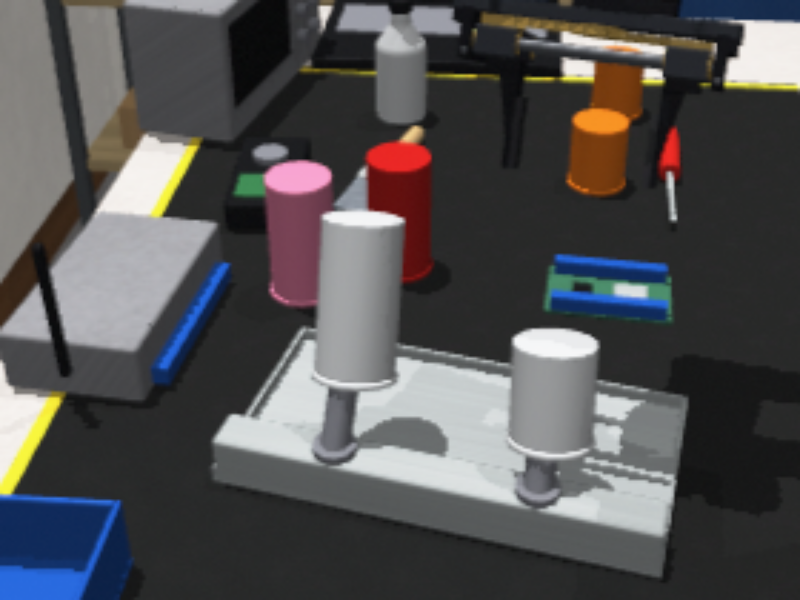

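The crop shows both cups fully on their pegs: the tall one at (360,300) and the short one at (554,390). Both mouths are clear of the tray, the gripper is clear, and the bystanders are in place.

```bash
python3 -c "
from station import ticket
print(ticket.close_job())"
```

```text
the job is handed in; nothing more can be done
None
```

Both cups are hanging mouth-down and fully home, the tall cup on the long peg and the short cup on the short peg, clear of the tray with nothing else visibly moved; the job is handed in after about 24 s of the 56 s allowed (no verdict was returned).

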